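Zero a purfling thicknesser's blade and back it off a quarter turn

ROBOT

A 6-joint arm with a two-finger parallel gripper is mounted at the origin on the work surface. World frame = base frame: x ahead of the robot, y to its left, z up, the work surface at z = 0. Lengths are in m, angles in rad, forces in N, time in s.
With the tool pointing down it reaches from about 0.3 to 0.825 m from the base axis. Payload 5.4 kg.
Tool frame: the origin (TCP) lies between the finger pads, 19 mm behind the fingertips; this is the grasp point; z points along the fingers, y is the line along which they close (so a half turn about z gives the same grasp; the last joint's range is limited). The gripper opens to 92 mm and grips with 3 to 60 N. Pads are 20 mm wide; open, the fingers measure 128 mm over their backs; the gripper's body (75 mm by 189 mm) begins 69 mm behind the grasp point.
Start: joints at [-1.491, 0.158, 1.597, -0, 1.386, -0.21], TCP at [0.164, -0.551, 0.233] pointing down, gripper open.
Joint ranges: [-2.91, 2.91], [-0.94, 2.29], [0.18, 2.7], [-1.29, 4.43], [0.17, 2.64], [-3, 3]. Speed limits (rad/s): [2.57, 2.57, 3.14, 3.14, 3.14, 3.14].

INTERFACE

Orientations are given as a rotation vector (axis times angle).
In Python, from cell import r, imaging, monitor gives the robot as it stands (r), with the cameras (imaging) and the readings (monitor).
- The arm moves only by the shell command python3 nudge.py [FORCE], which reads ROWS from standard input. ROWS is a JSON list of rows, 1 to 5 of them, each an object with the fields jaw (the opening from 0.0 (shut) to 1.0 (fully open)), trans (a list: dx, dy, dz in units of 20 mm), turn_vec (a list: a rotation vector rx, ry, rz in units of 0.25 rad); a field left out counts as zero (the opening has to be given); each row shifts and turns the commanded pose from where the row before left it, along the tool's axes as they then stand; what a row does not reach is not made up. A row lasts 1/10 s, in which the tool goes at most 0.05 m and 0.15 rad, less where a joint would pass 70% of its speed; a pose out of reach is approached as far as the arm can. The fingers move at their own pace and stop on an object; FORCE is the grip in N (left out, the last holds). Time passes only in rows, so rows that do not move let the fingers close. It prints the time, the measured TCP pose, the force, the opening and the grip force at its end. Input that does not fit is refused with a message, and nothing moves.
- monitor.get_obs(): the state, without advancing time (a new reading comes with each control period).
- imaging.snapshot(name): name is "scene" or "top" or "wrist"; returns the picture (420x560x3 uint8, red, green, blue); there is no depth.
- imaging.camera_info(name): a dict with "fovy" (degrees; the focal length in pixels is half the picture's height over the tangent of half this angle, whatever the lens; pixels are square), "cx", "cy" (the principal point, pixels), "k1" (the pictures are not rectified: a ray, as slopes to the right and down, at radius r is drawn at 1 + k1 r^2 times it, then the intrinsics apply), "R" (3x3) and "t" (3): a world point X has camera coordinates R X + t. Camera axes: x right, y down, z forward; pixel columns grow to the right and rows downward; lengths in m; the calibration is good to about 2 mm. A picture is of the moment at which its call begins: read the wrist's pose just before it. camera_info takes no time and is no camera call; for the wrist camera it gives the pose at the moment of the call.
- r.sign_off(): hands the job in; it is judged then, once.
The state is a dict: "time": time; "qpos": joint angles; "qvel": joint speeds; "effort": joint torques, N m; "tcp_pos": TCP position; "orientation": TCP orientation; "ft_force": force on the tool from outside, world axes, zero at the start; "moment": the same for the moment, N m; "width": opening from 0.0 (shut) to 1.0 (fully open); "finger_force": force on a finger pad.
Only numpy, scipy, OpenCV 4.12 (cv2) and the standard library are available. Lean on these libraries where they do the work, as an engineer would, in place of code of your own. Each camera call takes 0.05 s, during which the arm holds its last target. There are 200 camera calls.

TASK

The blade of the small blue purfling thicknesser on the bench has to be set for half-millimetre strip: turn the brass thumbscrew on its top clockwise until the blade seats on the bed and the screw will go no further, then back it off a quarter turn. Finish with the thumbscrew still gripped between the fingers, holding it still at that setting so that I can nip up the lock ring, and leave the other things on the bench where they lie.

Things in the scene. Friction and masses are not known exactly. Their poses are not given: they have to be found in the camera images.
- thicknesser: Purfling thicknesser, fixed to the bench: dark wooden board 240 x 160 x 22 mm (x, y, z), blue base, steel bed, two guide pillars at y = +-44 mm, a sprung blade carrier between them and a blue bridge 46 x 124 mm (x, y) on top, upper face 124 mm above the bench, nuts on it to 130 mm. Origin: centre of the board's underside, on the bench. x along the bed, y along the bridge, z up.
- thumbscrew_grip (a point): Centre of the thumbscrew's head, straight above the thicknesser's origin, 160 mm above the bench (rises 2 mm a turn). The head: knurled brass cylinder, upright, 34 mm in diameter, 28 mm tall (14 mm above and below this point), red line on top. Below it a lock ring 25 mm in diameter, and the bridge 22 mm under the head. Can be gripped from above at any yaw. The point turns with the screw.
- thumbscrew (a joint): Turn of the thumbscrew in rad: 0 with the blade seated on the bed (a hard stop, where the red line points along the thicknesser's -x), growing as the screw is turned anticlockwise seen from above (backed off, blade lifted), at most 6.0. Starts between 2.2 and 5.0. It turns stiffly (about 0.1 N m) and stays where it is left.
- sanding_block: Cork sanding block 110 x 65 x 34 mm, loose, on the spruce guitar top; origin at the centre of its underside. Leave alone.
- purfling_bundle: Bundle of purfling strips 260 x 16 x 9 mm, loose, beside the thicknesser; origin at the centre of its underside. Leave alone.
- chisel: Chisel with wooden handle, 245 mm long and 26 mm thick, loose, on the thicknesser's other side; origin on the bench, between handle and blade. Leave alone.
- bridge_blank: Dark guitar bridge 28 x 180 x 10 mm, loose, beyond the thicknesser; origin at the centre of its underside. Leave alone.
- glue_bottle: White glue bottle, 60 mm in diameter, 160 mm tall, loose; origin at the centre of its underside. Leave alone.
- hammer: Small hammer with a brass head, lying loose; origin on the bench under it. Leave alone.
- cam_clamp: Wooden cam clamp 120 x 190 x 26 mm, lying loose; origin on the bench under its bar. Leave alone.

How it is judged:
On the way, in this order (a step that is already met when the one before it is completed fails the run):
1. the thumbscrew is turned clockwise, gripped, until the blade seats (value of joint thumbscrew below 0.1 rad and contact force between the fingers and thumbscrew above 4 N and distance between the grasp point and thumbscrew_grip below 0.025 m), for 0.1 s.
2. the thumbscrew, gripped, is backed off a quarter turn (value of joint thumbscrew between 1.22 and 1.92 rad and contact force between the fingers and thumbscrew above 4 N and distance between the grasp point and thumbscrew_grip below 0.025 m), for 0.2 s.
At the end, for the whole second after the job is handed in: The thumbscrew stands a quarter turn (1.57 rad, within 0.35 rad) back from its seat and does not turn (under 0.1 rad/s), and is still gripped: the fingers press on it with more than 4 N and the TCP is within 25 mm of the centre of its head (all of step 2 and velocity of joint thumbscrew between -0.1 and 0.1 rad/s); the arm keeps its last pose, push and grip.
It fails at once if a bystander on the bench is moved by more than 25 mm (distance of any of sanding_block, purfling_bundle, chisel, bridge_blank, glue_bottle, hammer, cam_clamp from where it was at the start of the episode above 0.025 m).
It also fails if it takes over 51 s, if anything falls off the work surface, if the arm or the gripper's body presses on something with over 40 N, if the wrist force passes 120 N, or if a joint passes its speed limit or range.

## Working session

There is one attempt and no reset: what is moved stays moved. The work goes in short steps, Python scripts to look and compute and a shell command to move; the robot and the scene stay as the last step left them, time stands still between calls to the robot, and variables do not carry over. Pictures are saved under pics/ and viewed, at most 10 in all, crops included, and the job is handed in when it is done.

```bash
ls; mkdir -p pics
python3 - <<'E'
from cell import r, imaging, monitor
import cv2,numpy as np
np.set_printoptions(precision=4,suppress=True)
for n in("scene","top"):
    cv2.imwrite(f"pics/{n}0.png",imaging.snapshot(n)[:,:,::-1]); print(n,imaging.camera_info(n))
o=monitor.get_obs();print(o)
E
```

```text
cell.py
nudge.py
pics
scene {'fovy': 47.65624740424389, 'cx': 281.4775701320521, 'cy': 214.26380121858944, 'k1': 0.021161542728766067, 'R': array([[ 0.1766,  0.9841,  0.0198],
       [ 0.6134, -0.0943, -0.7841],
       [-0.7697,  0.1507, -0.6203]]), 't': array([-0.1201, -0.2287,  2.0707])}
top {'fovy': 56.79714419675054, 'cx': 278.5287294094143, 'cy': 210.19755243900528, 'k1': -0.05402266223806832, 'R': array([[-0.0258, -0.9994, -0.0247],
       [-0.9881,  0.0292, -0.1508],
       [ 0.1514,  0.0206, -0.9883]]), 't': array([0.0386, 0.5574, 1.3589])}
{'time': 0.1, 'qpos': array([-1.4911,  0.159 ,  1.5981,  0.    ,  1.3862, -0.2101]), 'qvel': array([-0.0009, -0.001 , -0.0028,  0.0012,  0.002 ,  0.0014]), 'effort': array([ -0.0001, -38.6506, -32.2959,   0.0703,   0.0341,  -0.0001]), 'tcp_pos': array([ 0.1643, -0.5505,  0.2324]), 'orientation': array([-3.107 , -0.4534, -0.0002]), 'ft_force': array([-0.0532, -0.3651, -0.6201]), 'moment': array([ 0.0449,  0.0378, -0.0144]), 'finger_force': 0.0, 'width': 0.9991968847204348}
```

View pics/top0.png

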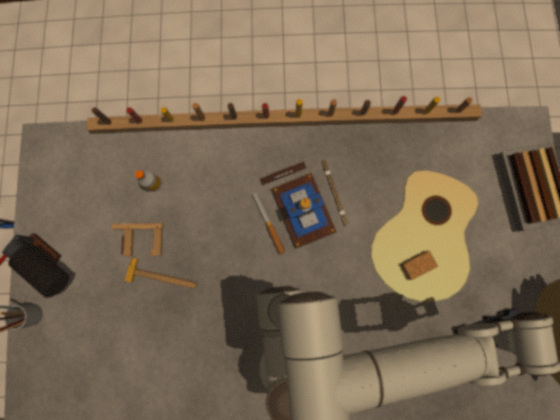

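View pics/scene0.png

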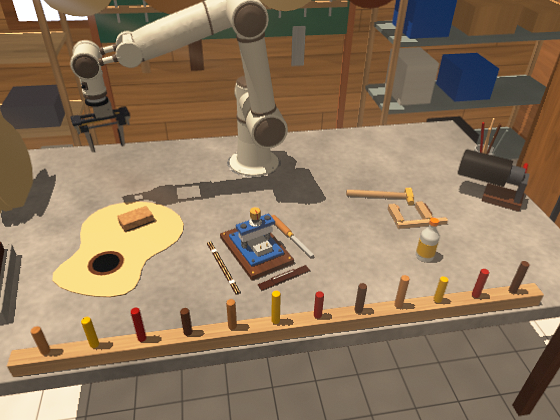

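The top view shows the thicknesser's brass head at about (305,204) and its board corners at about (273,188), (317,173), (336,231) and (290,247). In the scene view the head is at about (255,214). I'll enlarge both.

Run:
```python
import cv2,numpy as np
a=cv2.imread("pics/top0.png")[160:260,250:350];b=cv2.imread("pics/scene0.png")[195:285,205:325]
a=cv2.resize(a,(400,400),interpolation=2);b=cv2.resize(b,(400,300),interpolation=2)
b=cv2.copyMakeBorder(b,0,100,0,0,0);cv2.imwrite("pics/c1.png",np.hstack([a,b]))
```

```text
(no output)
```

View pics/c1.png

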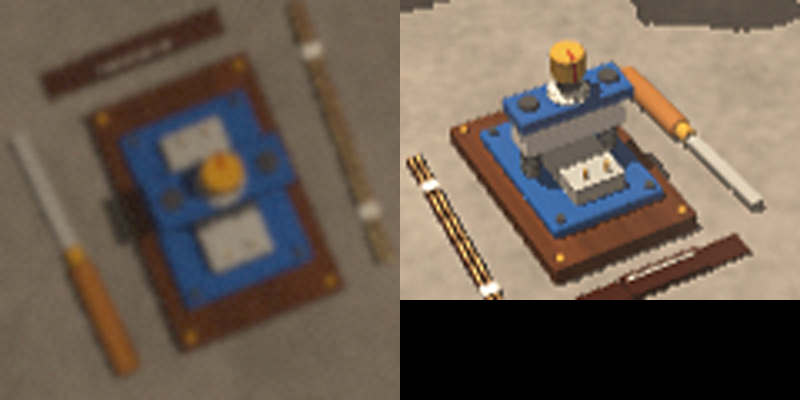

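The top crop shows board corners at (87,118), (245,55), (342,287) and (185,350), and the head at about (220,174). The scene crop has the head centre at about (568,62), with the red line on top.

```bash
cat > h.py <<'E'
from cell import r, imaging, monitor
import numpy as np,cv2
from scipy.spatial.transform import Rotation as Ro
np.set_printoptions(precision=4,suppress=True)
def K(c):
    f=210/np.tan(np.radians(c["fovy"])/2); return np.array([[f,0,c["cx"]],[0,f,c["cy"]],[0,0,1]]),np.array([c["k1"],0,0,0.])
def ray(c,p):
    k,d=K(c);u=cv2.undistortPoints(np.array(p,float).reshape(-1,1,2),k,d)[:,0]
    v=np.c_[u,np.ones(len(u))]@c["R"]; return -c["R"].T@c["t"],v
def at(c,p,z):
    o,v=ray(c,p); return o+v*((z-o[2])/v[:,2])[:,None]
def proj(c,X):
    k,d=K(c);return cv2.projectPoints(np.array(X,float).reshape(-1,1,3),cv2.Rodrigues(c["R"])[0],c["t"],k,d)[0][:,0]
E
python3 - <<'E'
from h import *
c=imaging.camera_info("top");s=imaging.camera_info("scene")
P=at(c,np.array([[87,118],[245,55],[342,287],[185,350]])/4+[250,160],.022)
print(P,P.mean(0)); e=P[1]-P[2]+P[0]-P[3];print("x dir yaw",np.arctan2(e[1],e[0]),np.linalg.norm(e)/2)
print(at(c,[[250+55,160+43.5]],.16),at(s,[[255.4,213.6]],.16))
o=monitor.get_obs();R=Ro.from_rotvec(o["orientation"]).as_matrix();print(R)
E
```

```text
[[ 0.6395  0.0467  0.022 ]
 [ 0.6946 -0.1013  0.022 ]
 [ 0.4763 -0.1808  0.022 ]
 [ 0.4234 -0.0368  0.022 ]] [ 0.5585 -0.0681  0.022 ]
x dir yaw 0.3588046909657955 0.23195215089008028
[[ 0.5601 -0.0674  0.16  ]] [[ 0.5636 -0.0675  0.16  ]]
[[ 0.9583  0.2858 -0.0001]
 [ 0.2858 -0.9583  0.0017]
 [ 0.0004 -0.0016 -1.    ]]
```

Units first: shifts go in units of 20 mm and turns go in units of 0.25 rad. So 0.04 m is 2, -0.027 m is -1.35.

```bash
echo '[{"jaw":1, "trans":[2, -1.35, 0]}, {"jaw":1, "trans":[2, -1.35, 0]}, {"jaw":1, "trans":[2, -1.35, 0]}, {"jaw":1, "trans":[2, -1.35, 0]}, {"jaw":1, "trans":[2, -1.35, 0]}]' | python3 nudge.py; echo '[{"jaw":1, "trans":[2, -1.35, 0]}, {"jaw":1, "trans":[2, -1.35, 0]}, {"jaw":1, "trans":[2, -1.35, 0]}, {"jaw":1, "trans":[2, -1.35, 0]}, {"jaw":1, "trans":[2, -1.35, 0]}]' | python3 nudge.py
python3 - <<'E'
from h import *
w=imaging.camera_info("wrist");cv2.imwrite("pics/w1.png",imaging.snapshot("wrist")[:,:,::-1])
o=monitor.get_obs();print(o["time"],o["tcp_pos"],o["qpos"],proj(w,[[.56,-.068,.174]]))
E
```

```text
time: 0.6
tcp_pos: [0.3181, -0.3626, 0.2329]
orientation: [-3.108, -0.453, 0.0]
ft_force: [-0.7, -0.3, 0.2]
width: 1.0
finger_force: 0.0
time: 1.1
tcp_pos: [0.4712, -0.1761, 0.2331]
orientation: [-3.109, -0.454, 0.0]
ft_force: [0.1, -1.2, 0.3]
width: 1.002
finger_force: 0.0
1.15 [ 0.4745 -0.1704  0.2331] [-0.588  -0.0277  1.7929  0.0051  1.3766  0.6867] [[125.3728  26.06  ]]
```

View pics/w1.png

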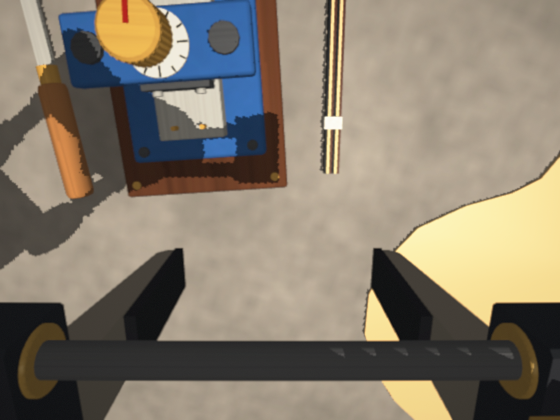

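The wrist view shows the head's top face centred at about (127,27). The red line runs from there up to (125,0), roughly parallel to the board's x axis, so the joint starts near π.

```bash
echo '[{"jaw":1, "trans":[2, -1.5, 0]}, {"jaw":1, "trans":[0.5, -0.5, 0]}, {"jaw":1}]' | python3 nudge.py
python3 - <<'E'
from h import *
w=imaging.camera_info("wrist");cv2.imwrite("pics/w2.png",imaging.snapshot("wrist")[:,:,::-1])
o=monitor.get_obs();print(o["time"],o["tcp_pos"],o["qpos"],proj(w,[[.56,-.068,.174]]),w)
E
```

```text
time: 1.45
tcp_pos: [0.5071, -0.124, 0.2328]
orientation: [-3.107, -0.459, 0.002]
ft_force: [0.3, -0.5, -0.1]
width: 1.002
finger_force: 0.0
1.5 [ 0.5066 -0.1253  0.2329] [-0.4739  0.0212  1.7444 -0.0007  1.3769  0.8056] [[206.7602 123.3118]] {'fovy': 58.66502371789304, 'cx': 277.73020269537386, 'cy': 213.34133970120854, 'k1': -0.013179107642980834, 'R': array([[ 0.2892, -0.9573, -0.001 ],
       [-0.9238, -0.2794,  0.2616],
       [-0.2508, -0.0747, -0.9652]]), 't': array([-0.2658,  0.4034,  0.5081])}
```

View pics/w2.png

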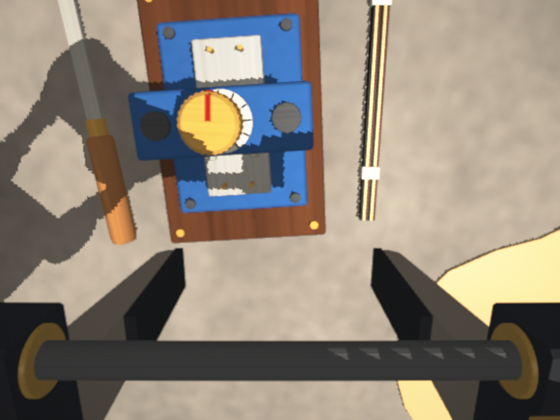

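The wrist view has the top face centred at about (208,123), against a predicted (206.8,123.3). The red line points image-up to (207,94). The head position is therefore confirmed at (0.560, -0.068), with q0 ≈ 3.1. Next I'll go above it and wind the wrist back.

Converted, 0.034 m is 1.7, -0.02 m is -1, -0.15 rad is -0.6.

```bash
echo '[{"jaw":1, "trans":[1.7, -1, 0]}, {"jaw":1, "trans":[1.7, -0.975, 0]}, {"jaw":1, "turn_vec":[0, 0, -0.6]}, {"jaw":1, "turn_vec":[0, 0, -0.6]}, {"jaw":1, "turn_vec":[0, 0, -0.6]}]' | python3 nudge.py 
for i in 1 2 3; do echo '[{"jaw":1, "turn_vec":[0, 0, -0.6]}, {"jaw":1, "turn_vec":[0, 0, -0.6]}, {"jaw":1, "turn_vec":[0, 0, -0.6]}, {"jaw":1, "turn_vec":[0, 0, -0.6]}, {"jaw":1, "turn_vec":[0, 0, -0.6]}]' | python3 nudge.py >/dev/null;done
echo '[{"jaw":1, "turn_vec":[0, 0, -0.6]}, {"jaw":1, "turn_vec":[0, 0, -0.6]}, {"jaw":1}, {"jaw":1}]' | python3 nudge.py
python3 - <<'E'
from h import *
w=imaging.camera_info("wrist");cv2.imwrite("pics/w3.png",imaging.snapshot("wrist")[:,:,::-1])
o=monitor.get_obs();print(o["time"],o["tcp_pos"],o["qpos"],proj(w,[[.56,-.068,.174]]));R=Ro.from_rotvec(o["orientation"]).as_matrix();print(R,R.T@(np.array([.56,-.068,.162])-o["tcp_pos"]))
E
```

```text
time: 2.0
tcp_pos: [0.5602, -0.0699, 0.2331]
orientation: [2.926, 1.142, -0.002]
ft_force: [0.2, 0.4, -0.4]
width: 1.001
finger_force: 0.0
time: 3.9
tcp_pos: [0.5603, -0.0694, 0.2332]
orientation: [0.224, -3.133, 0.0]
ft_force: [0.4, 0.2, -0.1]
width: 1.005
finger_force: 0.0
3.95 [ 0.5604 -0.0691  0.2332] [-0.3365  0.1321  1.6263 -0.0003  1.3834 -2.051 ] [[281.3869 240.4472]]
[[-0.9897 -0.1432 -0.0003]
 [-0.1432  0.9897 -0.0002]
 [ 0.0003 -0.0001 -1.    ]] [0.0002 0.0012 0.0712]
```

View pics/w3.png

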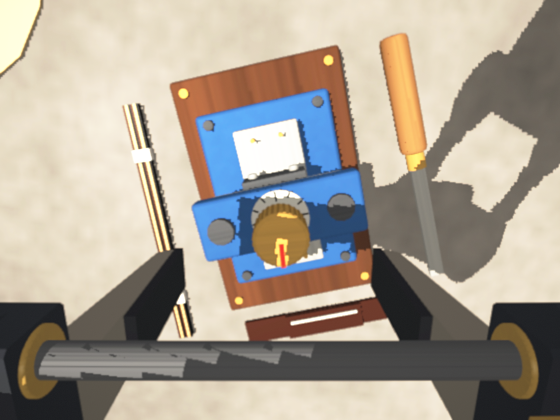

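The wrist view shows the head at (281,238), as predicted, and centred between the fingers. I'll descend and grip.

Converted, 0.001 m is 0.05, 0.03 m is 1.5.

```bash
echo '[{"jaw":1, "trans":[0, 0.05, 1.5]}, {"jaw":1, "trans":[0, 0, 1.5]}, {"jaw":1, "trans":[0, 0, 0.55]}, {"jaw":0.2}, {"jaw":0.2}]' | python3 nudge.py 40
echo '[{"jaw":0.2}, {"jaw":0.2}, {"jaw":0.2}]' | python3 nudge.py; echo '[{"jaw":0.2, "turn_vec":[0, 0, 0.4]}, {"jaw":0.2, "turn_vec":[0, 0, 0.4]}, {"jaw":0.2, "turn_vec":[0, 0, 0.4]}, {"jaw":0.2}]' | python3 nudge.py
python3 - <<'E'
from h import *
o=monitor.get_obs();print(o)
E
```

```text
time: 4.45
tcp_pos: [0.5613, -0.0675, 0.1635]
orientation: [-0.231, 3.132, -0.001]
ft_force: [0.2, -0.6, -0.3]
width: 0.851
finger_force: 0.0
time: 4.75
tcp_pos: [0.5612, -0.0673, 0.1633]
orientation: [-0.232, 3.131, -0.001]
ft_force: [-0.3, 0.6, 0.2]
width: 0.587
finger_force: 0.0
time: 5.15
tcp_pos: [0.5611, -0.0677, 0.1628]
orientation: [0.239, 3.131, -0.002]
ft_force: [1.0, -2.5, -0.5]
width: 0.365
finger_force: 40.0
{'time': 5.15, 'qpos': array([-0.3334,  0.1954,  1.6988, -0.0009,  1.2459, -1.7516]), 'qvel': array([-0.0007,  0.0003, -0.0005,  0.0012,  0.0011, -0.0862]), 'effort': array([  1.5711, -38.4869, -30.0652,   0.5061,   0.5119,   0.5973]), 'tcp_pos': array([ 0.5611, -0.0677,  0.1628]), 'orientation': array([ 0.239 ,  3.1312, -0.0019]), 'ft_force': array([ 0.9587, -2.4947, -0.502 ]), 'moment': array([-0.3058, -0.2891, -0.076 ]), 'finger_force': 40.000560879707336, 'width': 0.36512354339063136}
```

```bash
for i in 1 2 3; do echo '[{"jaw":0.2, "trans":[0, 0, 0.0025], "turn_vec":[0, 0, 0.6]}, {"jaw":0.2, "trans":[0, 0, 0.0025], "turn_vec":[0, 0, 0.6]}, {"jaw":0.2, "trans":[0, 0, 0.0025], "turn_vec":[0, 0, 0.6]}, {"jaw":0.2, "trans":[0, 0, 0.0025], "turn_vec":[0, 0, 0.6]}, {"jaw":0.2, "trans":[0, 0, 0.0025], "turn_vec":[0, 0, 0.6]}]' | python3 nudge.py |grep -E "force|width";python3 -c "
from h import *
o=monitor.get_obs();print(o['time'],o['qpos'][5],o['moment'],o['effort'][5])"; done
```

```text
ft_force: [-0.7, -3.0, -0.4]
width: 0.355
finger_force: 40.0
5.65 -0.998774848186053 [-0.59   -0.1841  0.1093] -1.4579566195607185
ft_force: [-1.4, -3.9, 0.5]
width: 0.365
finger_force: 40.0
6.15 -0.24878449738542519 [-0.7057  0.1977  0.1129] -1.4586621522903442
ft_force: [-3.3, -3.4, 3.2]
width: 0.364
finger_force: 40.0
6.65 0.5012608599424927 [-0.5629  0.4537  0.1335] -1.4596397057175636
```

The screw is turning, at about 0.11 N m. I'll use smaller steps as it nears the seat.

```bash
cat > m.py <<'E'
from h import *
o=monitor.get_obs();print(o['time'],o['qpos'][5],o['moment'],o['ft_force'],o['finger_force'])
E
echo '[{"jaw":0.2, "turn_vec":[0, 0, 0.4]}, {"jaw":0.2, "turn_vec":[0, 0, 0.4]}, {"jaw":0.2, "turn_vec":[0, 0, 0.4]}]' | python3 nudge.py >/dev/null;python3 m.py
for i in 1 2 3 4; do echo '[{"jaw":0.2, "turn_vec":[0, 0, 0.28]}]' | python3 nudge.py >/dev/null;python3 m.py;done
```

```text
6.95 0.7991842322049089 [-0.4787  0.4207  0.0973] [-3.4129 -3.2609  0.9015] 39.99695420265198
7.05 0.8686428747955932 [-0.4539  0.4912  0.0962] [-2.4779 -2.578   1.631 ] 39.99869406223297
7.15 0.9380172060628652 [-0.4818  0.4432  0.0974] [-3.4202 -2.7178  0.7778] 39.99839186668396
7.25 1.0079837364672493 [-0.4629  0.468   0.096 ] [-3.1969 -3.7305  0.7398] 39.99840438365936
7.35 1.0779924482395307 [-0.4313  0.5419  0.0743] [-3.3228 -2.2735  1.0258] 39.99835789203644
```

```bash
for i in 1 2 3 4; do echo '[{"jaw":0.2, "turn_vec":[0, 0, 0.24]}]' | python3 nudge.py >/dev/null;python3 m.py;done
```

```text
7.45 1.1377810192487454 [-0.3546  0.4946  0.1115] [-2.9422 -2.7689  1.7419] 39.99889433383942
7.55 1.1975823816134203 [-0.3615  0.4899  0.0567] [-2.2247 -3.3561  1.409 ] 39.998756647109985
7.65 1.257053179302967 [-0.2594  0.3317  0.927 ] [-2.1703 -2.6664  1.6404] 39.99920904636383
7.75 1.315890180421769 [-0.3655 -0.4596  1.0132] [ 2.04   -2.5884 -2.0397] 39.99839007854462
```

The torque jumped to 1 N m, so the blade is seated. I'll dwell, then back off.

Converted, -0.04 rad is -0.16.

```bash
echo '[{"jaw":0.2}, {"jaw":0.2}, {"jaw":0.2}]' | python3 nudge.py >/dev/null;python3 m.py
for i in 1 2 3; do echo '[{"jaw":0.2, "turn_vec":[0, 0, -0.16]}]' | python3 nudge.py >/dev/null;python3 m.py;done
```

```text
8.05 1.3158474571000616 [-0.6755 -0.4418  0.7107] [ 2.8174 -4.8376 -0.7393] 39.99928951263428
8.15 1.2766324383777785 [-0.6605 -0.3348 -0.0622] [ 0.9737 -4.704  -0.7104] 39.99989211559296
8.25 1.2361516656925395 [-0.6772 -0.4212 -0.0923] [ 1.5688 -4.1399 -1.1615] 39.99963819980621
8.35 1.1961611121218747 [-0.6871 -0.4368 -0.0809] [ 1.9571 -3.8578 -1.4587] 39.99977946281433
```

Converted, -0.15 rad is -0.6.

```bash
echo '[{"jaw":0.2, "turn_vec":[0, 0, -0.6]}, {"jaw":0.2, "turn_vec":[0, 0, -0.6]}, {"jaw":0.2, "turn_vec":[0, 0, -0.6]}, {"jaw":0.2, "turn_vec":[0, 0, -0.6]}, {"jaw":0.2, "turn_vec":[0, 0, -0.6]}]' | python3 nudge.py >/dev/null;python3 m.py
echo '[{"jaw":0.2, "turn_vec":[0, 0, -0.6]}, {"jaw":0.2, "turn_vec":[0, 0, -0.6]}, {"jaw":0.2, "turn_vec":[0, 0, -0.6]}, {"jaw":0.2, "turn_vec":[0, 0, -0.6]}, {"jaw":0.2, "turn_vec":[0, 0, -0.52]}]' | python3 nudge.py >/dev/null;python3 m.py
echo '[{"jaw":0.2}, {"jaw":0.2}, {"jaw":0.2}, {"jaw":0.2}]' | python3 nudge.py
python3 m.py
python3 - <<'E'
from h import *
w=imaging.camera_info("wrist");a=imaging.snapshot("wrist")[:,:,::-1];cv2.imwrite("pics/w4.png",a)
o=monitor.get_obs();print(o["qpos"],o["qvel"][5],o["tcp_pos"],Ro.from_rotvec(o["orientation"]).as_matrix()[:,0])
c=np.array([.561,-.068,.174]);b=.359
for q in(1.22,1.57,1.92):
    y=b+np.pi+q; print(q,proj(w,[c,c+.017*np.array([np.cos(y),np.sin(y),0])]))
E
```

```text
8.85 0.4417044360092105 [-0.4924 -0.2234 -0.0832] [ 0.4607 -2.2267  0.8606] 39.99727427959442
9.35 -0.28792149414686385 [-0.4093  0.1153 -0.0665] [-0.7944 -2.8944  3.3645] 39.998819231987
time: 9.75
tcp_pos: [0.5606, -0.067, 0.1622]
orientation: [-2.28, -2.161, 0.0]
ft_force: [-3.5, -1.4, 6.8]
width: 0.367
finger_force: 40.0
9.75 -0.27942858612201227 [-0.3113  0.3606 -0.0395] [-3.4565 -1.4141  6.8482] 40.001601576805115
[-0.333   0.1958  1.6995  0.      1.2464 -0.2794] -0.0004979318727353796 [ 0.5607 -0.067   0.1622] [0.0536 0.9986 0.    ]
1.22 [[279.5242 296.272 ]
 [281.9286 332.4396]]
1.57 [[279.5242 296.272 ]
 [295.5045 329.5636]]
1.92 [[279.5242 296.272 ]
 [307.2896 322.7101]]
```

View pics/w4.png

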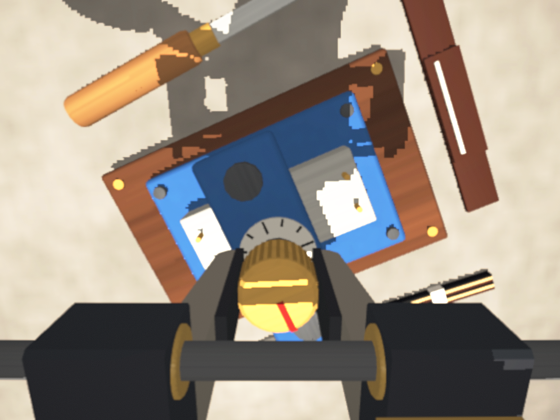

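The wrist view shows the red line running from (278,304) to (293,330). That matches the projection for about 1.6 rad, the head is firmly held at 40 N, and nothing else has moved. I'm handing in.

```bash
python3 -c "
from cell import r, imaging, monitor
print(r.sign_off())"
```

```text
the job is handed in; nothing more can be done
None
```

I turned the thumbscrew clockwise until the blade seated (the torque jumped to about 1 N m), then backed it off a quarter turn (about 1.6 rad by camera). It is still held at 40 N, none of the other things on the bench was touched, and the job is handed in, though no verdict came back.

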